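# Make up two courier kits without rattle

### The job

Make up the two kits for the courier: the bottle of pink liquid with the blue cap and the bench timer, keys up, go into the blue carrier; the bottle with the black cap goes into the white carrier together with the two coloured packers that just fill up the rest of its bay, so that nothing can rattle on the way. Stand everything flat on the bay floor in any order along the bay, keep the bottles upright all the time, and leave the packer that is not needed and the glass beaker standing where they are.

Things in the scene. Friction and masses are not known exactly. Their poses are not given: they have to be found in the camera images.
- blue_carrier: Dark blue open courier tray, 80 wide (x) x 144 long (y) x 71 high, fixed (all mm). Origin: centre of underside. Bay 70 wide, 124 long (y -62 to +62) between upright end walls 71 high, about 8 thick, with hand holes; bay floor (dark mat) 5 above the underside. Long sides have only low lips, top at 10, so things held across the tray (along its x) go in from above, fingers over the lips.
- white_carrier: White open courier tray, 80 wide (x) x 144 long (y) x 71 high, fixed (all mm). Origin: centre of underside. Bay 70 wide, 124 long (y -62 to +62) between upright end walls 71 high, about 8 thick, with hand holes; bay floor (dark mat) 5 above the underside. Long sides have only low lips, top at 10, so things held across the tray (along its x) go in from above, fingers over the lips.
- pink_bottle: Small round glass bottle of pink liquid with a blue screw cap, standing: body 52 mm in diameter up to 72 mm (rounding off above), cap 37 mm, 98 mm high in all, about 170 g. Origin: centre of its underside, z up the bottle.
- black_cap_bottle: Small round glass bottle with a light blue label and a black screw cap, standing: body 50 mm in diameter up to 82 mm (rounding off above), cap 32 mm, 106 mm high in all, about 160 g. Origin: centre of its underside, z up the bottle.
- bench_timer: White digital bench timer lying flat, display and three keys (red, grey, green) on top: 64 mm by 64 mm, 24 mm high at most, about 60 g. Origin: centre of its underside; keys toward its -x. It goes into a bay flat, keys up; being low, it is easier to set in before a tall bottle stands beside it.
- yellow_packer: Yellow moulded plastic packer, an upright block 20 mm thick (its y), 50 mm wide (its x) and 54 mm high, hollow and open on top (walls 3 mm, one cross rib inside), foot bevelled, about 30 g. Origin: centre of its underside. It stands on the bench, upright; take it across its 50 mm width, and in a bay its thickness lies along the bay's length.
- green_packer: Green moulded plastic packer, an upright block 32 mm thick (its y), 50 mm wide (its x) and 54 mm high, hollow and open on top (walls 3 mm, ribs inside), foot bevelled, about 45 g. Origin: centre of its underside. It stands on the bench, upright; take it across its 50 mm width, and in a bay its thickness lies along the bay's length.
- red_packer: Red moulded plastic packer, an upright block 48 mm thick (its y), 50 mm wide (its x) and 54 mm high, hollow and open on top (walls 3 mm, ribs inside), foot bevelled, about 60 g. Origin: centre of its underside. It stands on the bench, upright; take it across its 50 mm width, and in a bay its thickness lies along the bay's length.
- beaker: Clear glass 100 ml beaker, 54 mm in diameter, 68 mm high, standing empty on the bench; not part of a kit. Origin: centre of its underside.
There are look-alikes about, which are no part of the job. Leave any purple or turquoise look-alike of the black_cap_bottle alone.

How it is judged:
At the end, for the whole second after the job is handed in: Blue carrier: pink bottle and timer; white carrier: black-capped bottle, yellow and red packers; each flat on the bay floor (3 mm), upright (0.1 rad), between the end walls, within 15 mm of the bay's middle line, at rest. Green packer and beaker upright, within 30 mm of their places (x of pink_bottle in the frame of blue_carrier between -0.015 and 0.015 m and y of pink_bottle in the frame of blue_carrier between -0.039 and 0.039 m and z of pink_bottle in the frame of blue_carrier between 0.002 and 0.0085 m and angle between each of pink_bottle, bench_timer, black_cap_bottle, yellow_packer, red_packer, green_packer, beaker's own z axis and vertical below 0.1 rad and linear speed of each of pink_bottle, bench_timer, black_cap_bottle, yellow_packer, red_packer below 0.01 m/s and x of bench_timer in the frame of blue_carrier between -0.015 and 0.015 m and y of bench_timer in the frame of blue_carrier between -0.033 and 0.033 m and z of bench_timer in the frame of blue_carrier between 0.002 and 0.0085 m and x of black_cap_bottle in the frame of white_carrier between -0.015 and 0.015 m and y of black_cap_bottle in the frame of white_carrier between -0.04 and 0.04 m and z of black_cap_bottle in the frame of white_carrier between 0.002 and 0.0085 m and x of yellow_packer in the frame of white_carrier between -0.015 and 0.015 m and y of yellow_packer in the frame of white_carrier between -0.055 and 0.055 m and z of yellow_packer in the frame of white_carrier between 0.002 and 0.0085 m and x of red_packer in the frame of white_carrier between -0.015 and 0.015 m and y of red_packer in the frame of white_carrier between -0.041 and 0.041 m and z of red_packer in the frame of white_carrier between 0.002 and 0.0085 m and distance of each of green_packer, beaker from where it was at the start of the episode below 0.03 m); the robot touches nothing.
It fails at once if a bottle is tipped more than 0.5 rad (angle between any of pink_bottle, black_cap_bottle's own z axis and vertical above 0.5 rad).
It fails at once if the glass beaker is knocked over (angle between beaker's own z axis and vertical above 0.5 rad).
It also fails if it takes over 112 s, if anything falls off the work surface, if the arm or the gripper's body presses on something with over 40 N, if the wrist force passes 120 N, or if a joint passes its speed limit or range.

### The arm

A 7-joint arm with a two-finger parallel gripper is mounted at the origin on a cart in front of the work surface, level with it; the furniture and walls round the work are solid. World frame = base frame: x ahead of the robot, y to its left, z up, the work surface at z = 0. Lengths are in m, angles in rad, forces in N, time in s.
With the tool pointing down it reaches from about 0.4 to 0.9 m from the base axis. Payload 5.6 kg.
Tool frame: the origin (TCP) lies midway between the tips of the shut fingers; the grasp point (between the pads) lies 19 mm behind it; z points along the fingers, y is the line along which they close (so a half turn about z gives the same grasp; the last joint's range is limited). The gripper opens to 92 mm and grips with 3 to 60 N. Pads are 20 mm wide; open, the fingers measure 128 mm over their backs; the gripper's body (75 mm by 189 mm) begins 69 mm behind the grasp point.
Start: joints at [1.289, 0.468, -0.012, 1.603, 0.006, 1.071, -0.056], TCP at [0.154, -0.632, 0.215] pointing down, gripper open.
Joint ranges: [-2.53, 2.53], [-0.31, 2.02], [-1.57, 1.55], [0.28, 2.44], [-1.29, 4.43], [0.15, 1.84], [-2.92, 2.92]. Speed limits (rad/s): [2.57, 2.57, 3.14, 3.14, 3.14, 3.14, 3.14].

### API

Orientations are given as a 3x3 rotation matrix whose columns are the frame's x, y, z axes.
In Python, from station import env, effector, solver, viewer, workorder, search_frame, tip_of gives the robot as it stands. Calls block until the motion is done:
- env.reach(position, orientation): joint-space move of the TCP to a pose.
- env.movel(position, frame=None, rate=0.15): straight line of the TCP; frame=None keeps the orientation; rate is the mean speed in m/s.
- env.goto_joints(angles): joint-space move.
- effector.release() and effector.grasp(squeeze=None): open the fingers fully, or close them until they stop; squeeze is the grip in N (None keeps the last).
- env.pause(seconds).
- solver.inverse_kinematics(position, orientation): joint angles nearest the present ones, or None.
- env.sense(): the state.
- viewer.read_camera(name): name is "side" or "top"; returns (picture, depth): 400x640x3 uint8, red, green, blue; 400x640 float32, m along the optical axis (not along the pixel's ray), 0 where there is no reading.
- viewer.camera_info(name): a dict with "intrinsics" (3x3 intrinsics, pixels), "dist_coeffs" ([k1, k2, p1, p2, k3] as OpenCV has them; the pictures are not rectified), "eye" and "rotation" of the camera in the world. Camera axes: x right, y up, looking along -z (the intrinsics and any distortion apply to the point x, -y, -z); pixel columns grow to the right and rows downward; lengths in m; the calibration is good to about 2 mm. A picture is of the moment at which its call begins. camera_info takes no time and is no camera call.
A pose or a line that the arm cannot do raises env.PlanningError and nothing moves.
- workorder.finish_job(): hands the job in; it is judged then, once.
Trained networks look in the newest picture that a camera, given by its name, has taken for a name from the list of things; names that differ only in an ending like _2 or _b are one class to them, and where a whole thing is asked for, a point or a joint stands for the part that bears it (a point fixed in the world has none). Each returns a list of dicts, best first, with "score" (0 to 1); they miss things now and then, are a little off and sometimes report something else, mostly with a low value. They report only what shows in the picture. A call takes as long as a camera call. They do not tell look-alikes from the thing itself.
- search_frame(camera, name): "at" ([x, y, z] in m, in world coordinates, good to about 4 mm: the middle of the surface that is visible of it).
- tip_of(camera, name): "at" ([x, y, z] in m, in world coordinates, good to about 4 mm: a listed point, or the origin of a listed thing).
The state is a dict: "t": time; "joint_positions": joint angles; "joint_velocities": joint speeds; "tau": joint torques, N m; "ee_pos": TCP position; "tcp_rot": TCP orientation; "wrist_force": force on the tool from outside, world axes, zero at the start; "moment": the same for the moment, N m; "gripper_width": finger opening in m; "grasp_force": force on a finger pad.
Only numpy, scipy, OpenCV 4.12 (cv2) and the standard library are available. Lean on these libraries where they do the work, as an engineer would, in place of code of your own. Each camera call takes 0.05 s, during which the arm holds its last target. There are 200 camera calls.

## Working session

There is one attempt and no reset: what is moved stays moved. The work goes in short steps, each a Python script; the robot and the scene stay as the last script left them, time stands still between calls to the robot, and variables do not carry over. Pictures are saved under pics/ and viewed, at most 14 in all, crops included, and the job is handed in when it is done.

```bash
ls; mkdir -p pics; python3 - <<'E'
from station import *
import cv2,numpy as np
for c in("top","side"):
    p,d=viewer.read_camera(c); cv2.imwrite(f"pics/{c}0.png",p[:,:,::-1]); np.savez(f"pics/{c}0.npz",p=p,d=d)
    i=viewer.camera_info(c); print(c,{k:np.round(v,4).tolist() for k,v in i.items()})
    for n in "blue_carrier white_carrier pink_bottle black_cap_bottle bench_timer yellow_packer green_packer red_packer beaker".split():
        print(n,[(np.round(r["at"],3).tolist(),round(r["score"],2)) for r in tip_of(c,n)][:4])
print(env.sense()["t"])
E
```

```text
pics
top {'intrinsics': [[495.8681, 0.0, 317.0723], [0.0, 495.8681, 203.3158], [0.0, 0.0, 1.0]], 'dist_coeffs': [-0.1032, 0.0, 0.0, 0.0, 0.0], 'eye': [0.474, 0.0147, 1.1562], 'rotation': [[0.0118, 0.996, -0.0889], [-0.9997, 0.0138, 0.0215], [0.0227, 0.0886, 0.9958]]}
blue_carrier [([0.431, 0.165, -0.003], 0.6)]
white_carrier [([0.454, -0.174, -0.001], 0.61)]
pink_bottle [([0.667, 0.17, 0.001], 0.77)]
black_cap_bottle [([0.54, -0.003, 0.001], 0.94), ([0.67, -0.093, -0.002], 0.71), ([0.563, -0.091, 0.001], 0.6)]
bench_timer [([0.569, -0.26, -0.001], 0.95)]
yellow_packer [([0.664, -0.162, -0.0], 0.76), ([0.672, -0.01, 0.003], 0.7)]
green_packer [([0.578, 0.267, -0.001], 0.91)]
red_packer [([0.671, -0.011, -0.0], 0.91)]
beaker [([0.574, 0.091, 0.001], 0.62)]
side {'intrinsics': [[370.7688, 0.0, 316.8918], [0.0, 370.7688, 204.3304], [0.0, 0.0, 1.0]], 'dist_coeffs': [-0.0887, 0.0, 0.0, 0.0, 0.0], 'eye': [0.2243, -0.6224, 0.5295], 'rotation': [[0.8799, 0.2804, -0.3835], [-0.475, 0.5024, -0.7225], [-0.01, 0.8179, 0.5753]]}
blue_carrier [([0.429, 0.169, -0.003], 0.71), ([0.449, -0.172, 0.002], 0.27)]
white_carrier [([0.449, -0.173, -0.001], 0.65)]
pink_bottle [([0.669, 0.17, 0.001], 0.8)]
black_cap_bottle [([0.543, -0.001, -0.005], 0.94), ([0.567, -0.088, 0.006], 0.84), ([0.666, -0.092, -0.002], 0.59)]
bench_timer []
yellow_packer [([0.665, -0.168, -0.001], 0.56)]
green_packer [([0.577, 0.267, 0.001], 0.94)]
red_packer [([0.676, -0.008, -0.003], 0.82)]
beaker [([0.574, 0.089, 0.001], 0.54)]
1.0
```

View pics/top0.png

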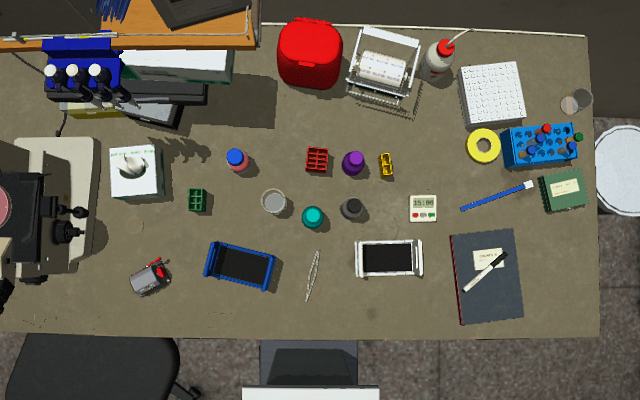

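View pics/side0.png

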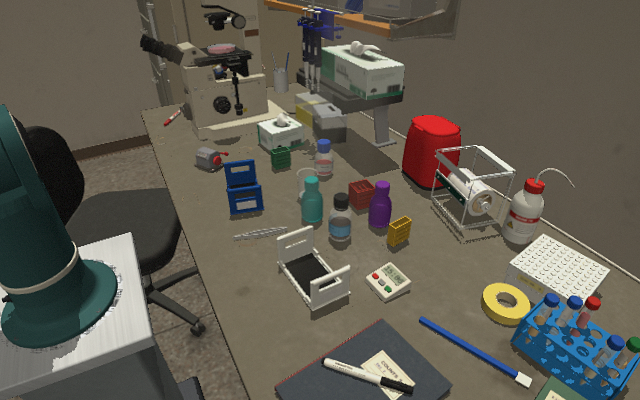

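The pictures show the pink bottle at top px (236,159), the black-capped bottle at (351,207), turquoise (312,217) and purple (353,162) look-alikes. The timer is at (423,208), yellow at (386,164), red at (317,159), the blue carrier at (240,265) and turned, and the white carrier at (389,258). I'll fit footprints from depth next.

```bash
cat > geo.py <<'E'
import numpy as np,cv2
from station import *
def cloud(cam,d):
    i=viewer.camera_info(cam);K=np.array(i["intrinsics"]);h,w=d.shape
    u,v=np.meshgrid(np.arange(w),np.arange(h))
    n=cv2.undistortPoints(np.stack([u,v],-1).reshape(-1,1,2).astype(np.float64),K,np.array(i["dist_coeffs"])).reshape(h,w,2)
    pc=np.stack([n[...,0]*d,-n[...,1]*d,-d],-1)
    P=pc@np.array(i["rotation"]).T+np.array(i["eye"]); P[d<=0]=np.nan
    return P
def fit(P,c,r,z0,z1,rect=True):
    m=(np.hypot(P[...,0]-c[0],P[...,1]-c[1])<r)&(P[...,2]>z0)&(P[...,2]<z1)
    q=P[m]
    if len(q)<3: return None
    if not rect:
        (x,y),R=cv2.minEnclosingCircle(q[:,:2].astype(np.float32)); return len(q),np.round([x,y,R*2000],4),np.round(np.median(q,0),4)
    b=cv2.minAreaRect((q[:,:2]*1000).astype(np.float32))
    return len(q),np.round(b[0],1),np.round(b[1],1),round(b[2],1),np.round(np.median(q,0),4)
E
python3 - <<'E'
from geo import *
print(np.round(env.sense()["tcp_rot"],3).tolist())
for cam in("top","side"):
    D=np.load(f"pics/{cam}0.npz");P=cloud(cam,D["d"]); np.save(f"pics/{cam}P.npy",P)
    print(cam,"bench z",np.nanmedian(P[280:300,280:300,2]) if cam=="top" else "")
    for n,c,r,z0,z1,t in [("blue",(.431,.167),.095,.055,.085,1),("white",(.452,-.173),.095,.055,.085,1),("bluefull",(.431,.167),.095,.005,.085,1),("whitefull",(.452,-.173),.095,.005,.085,1),
      ("pinkcap",(.667,.17),.04,.085,.12,0),("blackcap",(.563,-.09),.04,.09,.13,0),("turq",(.54,-.003),.04,.09,.2,0),("purp",(.67,-.092),.04,.09,.2,0),
      ("timer",(.569,-.26),.06,.012,.04,1),("yellow",(.664,-.164),.045,.045,.065,1),("red",(.672,-.01),.05,.045,.065,1),("green",(.578,.267),.045,.045,.065,1),("beaker",(.574,.09),.05,.03,.08,0)]:
        print(n,fit(P,c,r,z0,z1,t))
E
```

```text
[[0.972, 0.237, -0.0], [0.237, -0.972, -0.0], [-0.0, 0.0, -1.0]]
top bench z -0.0013963210340421917
blue (331, array([431.1, 162.9]), array([144.6,  78.1]), 77.0, array([0.4326, 0.2177, 0.0686]))
white (324, array([ 451.9, -170.8]), array([ 78.6, 143.5]), 1.6, array([ 0.4511, -0.2323,  0.0685]))
bluefull (1278, array([424.9, 156.1]), array([160.8,  97.1]), 74.9, array([0.4331, 0.1749, 0.0088]))
whitefull (1381, array([ 463.5, -164.4]), array([153.8, 163.3]), 29.0, array([ 0.4527, -0.1831,  0.0088]))
pinkcap (224, array([ 0.6691,  0.1726, 36.6767]), array([0.6686, 0.1725, 0.0962]))
blackcap (172, array([ 0.5651, -0.0886, 31.5596]), array([ 0.5651, -0.0886,  0.1051]))
turq (168, array([5.4270e-01, 5.0000e-04, 3.0998e+01]), array([5.427e-01, 4.000e-04, 1.051e-01]))
purp (171, array([ 0.6675, -0.0908, 31.6623]), array([ 0.6668, -0.0904,  0.105 ]))
timer (662, array([ 568.3, -255.5]), array([60.7, 66.2]), 1.0, array([ 0.5723, -0.2551,  0.0183]))
yellow (105, array([ 665.1, -163.6]), array([50.5, 21.3]), 8.1, array([ 0.6657, -0.1624,  0.0522]))
red (141, array([674.7,  -7.8]), array([47.9,
[... 767 characters left out ...]
, 32.1123]), array([ 0.5589, -0.0949,  0.1046]))
turq (163, array([ 5.39800e-01, -1.00000e-03,  3.18424e+01]), array([ 0.5365, -0.0064,  0.1052]))
purp (172, array([ 0.6649, -0.0931, 31.3742]), array([ 0.661 , -0.0976,  0.1043]))
timer (912, array([ 566.9, -257.3]), array([62.3, 65.4]), 2.4, array([ 0.5663, -0.2614,  0.0186]))
yellow (169, array([ 663.6, -166.6]), array([53.1, 20.5]), 7.0, array([ 0.663 , -0.1666,  0.051 ]))
red (196, array([671.9,  -8.1]), array([51.7, 50.6]), 82.0, array([ 0.6708, -0.0091,  0.0503]))
green (112, array([576.8, 263.1]), array([46.5, 35. ]), 0.3, array([0.5771, 0.2615, 0.0504]))
beaker (253, array([ 0.5741,  0.0899, 55.1277]), array([0.5738, 0.1009, 0.0565]))
```

```bash
cat > act.py <<'E'
from geo import *
H=.22
def rot(deg):
    a=np.radians(deg);c,s=np.cos(a),np.sin(a)
    return np.array([[-s,c,0],[c,s,0],[0,0,-1.]])
TR={"blue":((.4305,.1615),-13.2),"white":((.4507,-.1718),1.7)}
def bay(tray,y,x=0):
    (cx,cy),d=TR[tray];a=np.radians(d)
    return np.array([cx+x*np.cos(a)-y*np.sin(a),cy+x*np.sin(a)+y*np.cos(a)])
def best(xy,deg):
    "of the two half-turn choices the one nearer the present joints"
    q=np.array(env.sense()["joint_positions"]);o=[]
    for k in(0,180):
        s=solver.inverse_kinematics([*xy,H],rot(deg+k))
        if s is not None:o.append((np.abs(np.array(s)-q).max(),k))
    return rot(deg+min(o)[1])
def st(tag):
    s=env.sense();print(tag,round(s["t"],1),np.round(s["ee_pos"],4),"w",round(s["gripper_width"],4),"g",round(s["grasp_force"],1),"F",np.round(s["wrist_force"],1));return s
def pick(xy,deg,h,n=15):
    R=best(xy,deg);env.reach([*xy,H],R);effector.release()
    env.movel([*xy,h],rate=.2);effector.grasp(n);st("grasp")
    env.movel([*xy,H],rate=.2);return st("lifted")
def place(tray,y,deg,h,push=0,lim=8):
    xy=bay(tray,y);R=best(xy,deg);env.reach([*xy,H],R)
    env.movel([*xy,h+.03],rate=.25);s=st("above");f0=np.array(s["wrist_force"])
    env.movel([*xy,h+.0055],rate=.05);st("down")
    for k in range(1,5) if push else[]:
        p=bay(tray,y+push*.001*k);env.movel([*p,h+.0055],rate=.02)
        s=st("push %d"%k);xy=p
        if np.hypot(*(np.array(s["wrist_force"])-f0)[:2])>lim:break
    effector.release();p=env.sense()["ee_pos"];env.movel([p[0],p[1],H],rate=.2);st("done")
E
python3 - <<'E'
from act import *
pick((.6733,-.008),-5,.026)
place("white",-.0365,1.7,.026,push=-1)
p,d=viewer.read_camera("top");cv2.imwrite("pics/a.png",p[200:320,320:470,::-1].repeat(4,0).repeat(4,1))
P=cloud("top",d);print(fit(P,bay("white",-.037),.036,.045,.065),fit(P,TR["white"][0],.095,.065,.085))
E
```

```text
grasp 5.9 [ 0.6734 -0.008   0.0261] w 0.0499 g 15.0 F [-0.2  0.2  1.1]
lifted 7.0 [ 0.6725 -0.0082  0.2185] w 0.0498 g 15.0 F [ 0.2  0.7 -0.3]
above 9.0 [ 0.4531 -0.2078  0.0568] w 0.05 g 15.0 F [-0.3 -0.3  0.2]
down 9.6 [ 0.4517 -0.2082  0.0312] w 0.0499 g 15.0 F [-0.1 -0.2 -1.2]
push 1 9.9 [ 0.4518 -0.2094  0.0314] w 0.05 g 15.0 F [-0.2  0.6 -1.1]
push 2 10.1 [ 0.4519 -0.2101  0.0315] w 0.05 g 15.0 F [ 0.6  0.4 -1.2]
push 3 10.4 [ 0.4518 -0.2103  0.0315] w 0.0497 g 15.0 F [-0.4  4.4  1.2]
push 4 10.6 [ 0.4518 -0.2103  0.0315] w 0.0497 g 15.0 F [-1.   7.7  2.5]
done 12.5 [ 0.4511 -0.2122  0.219 ] w 0.0919 g 0.0 F [ 0.8 -0.2 -0.4]
(236, array([ 451.2, -209.3]), array([51.3, 50.5]), 2.3, array([ 0.4525, -0.2117,  0.0556])) (288, array([ 451.9, -170.7]), array([ 78.5, 142.9]), 1.6, array([ 0.4511, -0.17  ,  0.0687]))
```

View pics/a.png

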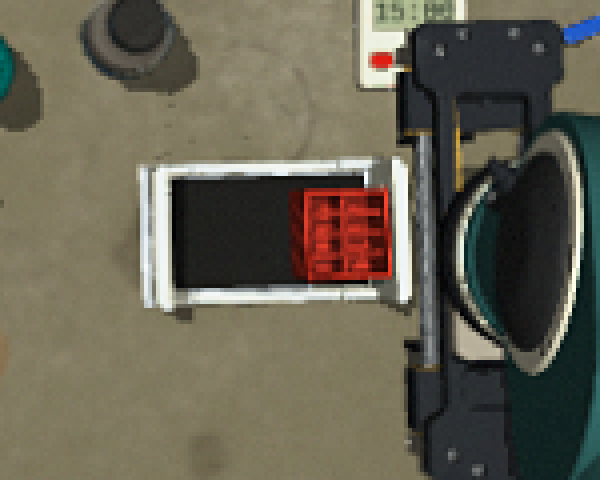

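The crop shows the red packer seated flat against the right end wall (px 345,235 in the crop). Next: black-capped bottle.

```bash
python3 - <<'E'
from act import *
pick((.5638,-.0892),1.7,.042)
place("white",.0345,1.7,.042,push=1,lim=3)
env.reach([.6643,-.1651,H],best((.6643,-.1651),7.5))
p,d=viewer.read_camera("top");cv2.imwrite("pics/b.png",p[140:320,300:480,::-1].repeat(3,0).repeat(3,1))
P=cloud("top",d);print(fit(P,bay("white",.037),.03,.09,.13,0));print(fit(P,bay("white",-.037),.036,.05,.065),fit(P,TR["white"][0],.095,.064,.085))
p,d=viewer.read_camera("side");P=cloud("side",d);print(fit(P,bay("white",.037),.03,.09,.13,0),fit(P,(.6643,-.1651),.045,.045,.065))
E
```

```text
grasp 15.2 [ 0.5641 -0.0892  0.0421] w 0.0496 g 15.0 F [-0.1  0.1  0.1]
lifted 16.2 [ 0.5628 -0.0893  0.2187] w 0.0497 g 15.0 F [ 0.9  0.2 -2. ]
above 17.5 [ 0.451  -0.1363  0.0725] w 0.0498 g 15.0 F [ 0.5 -0.3 -1.3]
down 18.2 [ 0.4496 -0.1372  0.0472] w 0.0497 g 15.0 F [-0.7 -0.1 -2.3]
push 1 18.4 [ 0.4496 -0.1362  0.0474] w 0.0496 g 15.0 F [ 0.5 -0.3 -0.6]
push 2 18.7 [ 0.4496 -0.1359  0.0475] w 0.0495 g 15.0 F [-0.1 -1.9 -3.4]
push 3 18.9 [ 0.4496 -0.1358  0.0475] w 0.0497 g 15.0 F [ 0.3 -4.9 -2.1]
done 20.7 [ 0.4488 -0.1342  0.219 ] w 0.0916 g 0.0 F [-0.5 -0.7  0.8]
(190, array([ 0.4498, -0.1332, 32.1876]), array([ 0.4492, -0.1318,  0.1105]))
(159, array([ 452. , -210.3]), array([49.4, 52.8]), 3.6, array([ 0.4527, -0.2186,  0.0577])) (450, array([ 451.9, -170.9]), array([ 78.5, 143.4]), 1.6, array([ 0.4522, -0.1233,  0.0694]))
(287, array([ 0.4476, -0.1359, 32.1855]), array([ 0.4446, -0.1427,  0.1089])) (176, array([ 662.2, -166. ]), array([52. , 21.4]), 6.8, array([ 0.6616, -0.1668,  0.051 ]))
```

View pics/b.png

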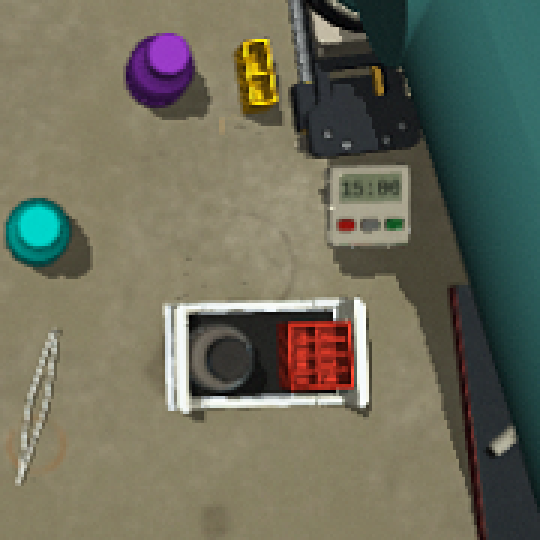

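The crop shows the bottle upright at the left end of the white tray (222,357), red at the right (320,355), and a free gap between them. Yellow goes in there.

```bash
python3 - <<'E'
from act import *
pick((.6637,-.165),7.5,.03)
place("white",-.0014,1.7,.03)
pick((.5676,-.2564),91,.010)
p,d=viewer.read_camera("top");cv2.imwrite("pics/c.png",p[140:320,300:480,::-1].repeat(3,0).repeat(3,1))
p,d=viewer.read_camera("side");cv2.imwrite("pics/c2.png",p[180:340,230:430,::-1].repeat(3,0).repeat(3,1))
E
```

```text
grasp 23.9 [ 0.6637 -0.165   0.0301] w 0.0499 g 15.0 F [-0.9 -0.3  1.1]
lifted 25.1 [ 0.6629 -0.1651  0.2185] w 0.0498 g 15.0 F [ 0.1  0.7 -0.9]
above 26.7 [ 0.4522 -0.1726  0.0606] w 0.05 g 15.0 F [ 0.3 -0.4  0.6]
down 27.3 [ 0.4506 -0.1731  0.0352] w 0.0497 g 15.0 F [ 0.2 -0.1 -0.4]
done 29.2 [ 0.45   -0.1731  0.219 ] w 0.0918 g 0.0 F [-0.   0.3 -0. ]
grasp 32.4 [ 0.5677 -0.2566  0.0104] w 0.0636 g 15.0 F [-0.3 -0.4  2.1]
lifted 33.6 [ 0.5668 -0.2564  0.2187] w 0.0635 g 15.0 F [ 0.8  0.1 -0.7]
```

View pics/c.png

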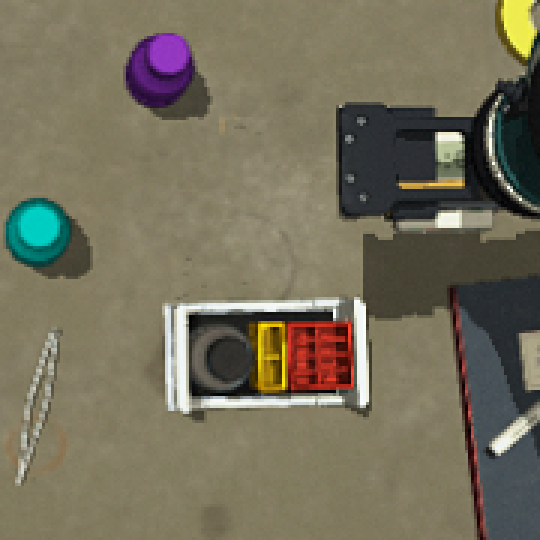

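View pics/c2.png

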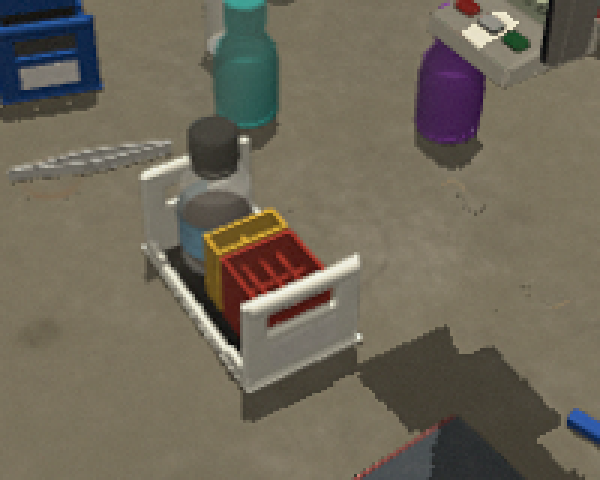

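White kit is in: bottle (222,357), yellow (270,355), red (320,355) in the top crop. The timer is held keys up. Timer and pink bottle next.

```bash
python3 - <<'E'
from act import *
place("blue",-.0282,-13.2,.010)
pick((.6675,.1716),-10,.038)
place("blue",.0338,-13.2,.038)
env.reach([.45,-.32,.3],best((.45,-.32),0))
p,d=viewer.read_camera("top");cv2.imwrite("pics/d.png",p[140:320,180:450,::-1].repeat(2.9//1,0).repeat(2,1))
P=cloud("top",d)
def tab(P):
    for n,t,y,r,z0,z1,k in[("red","white",-.038,.036,.045,.064,1),("yel","white",-.0015,.012,.045,.064,1),("blk","white",.036,.03,.09,.13,0),("timer","blue",-.028,.05,.014,.04,1),("pink","blue",.034,.03,.085,.13,0)]:
        print(n,fit(P,bay(t,y),r,z0,z1,k),np.round(bay(t,y),4))
    print(fit(P,(.578,.265),.045,.045,.065),fit(P,(.575,.09),.05,.03,.08,0))
tab(P)
p,d=viewer.read_camera("side");cv2.imwrite("pics/d2.png",p[130:330,200:430,::-1].repeat(3,0).repeat(3,1))
tab(cloud("side",d))
E
```

```text
above 36.1 [0.4245 0.1341 0.0406] w 0.0638 g 15.0 F [0.6 0.5 0.2]
down 36.7 [0.4251 0.1345 0.0164] w 0.0636 g 15.0 F [-0.7 -1.4 12.8]
done 38.5 [0.4235 0.1336 0.2191] w 0.0918 g 0.0 F [ 0.  -0.5  0.7]
grasp 41.4 [0.6678 0.1715 0.0382] w 0.0519 g 15.0 F [ 0.4 -0.2  1.5]
lifted 42.5 [0.6669 0.1711 0.2184] w 0.0519 g 15.0 F [ 0.3 -0.5 -1.5]
above 44.1 [0.4391 0.1955 0.0687] w 0.0518 g 15.0 F [-0.1 -1.  -1.5]
down 44.8 [0.4381 0.1944 0.0433] w 0.0517 g 15.0 F [-0.4  0.2 -1.5]
done 46.5 [0.4377 0.1939 0.219 ] w 0.0919 g 0.0 F [-0.1  0.2 -0.4]
red (281, array([ 452. , -205.1]), array([53.5, 58.3]), 1.8, array([ 0.4507, -0.2075,  0.0555])) [ 0.4518 -0.2098]
yel (39, array([ 452.8, -174.1]), array([23.4, 19. ]), 74.4, array([ 0.4503, -0.1792,  0.0552])) [ 0.4507 -0.1733]
blk (190, array([ 0.4498, -0.1332, 32.1945]), array([ 0.4492, -0.1317,  0.1105])) [ 0.4496 -0.1358]
timer (790, array([425.1, 136.2]), array([84.7, 77.7]), 76.8, array([0.4265, 0.1345, 0.0327])) [0.4241 0.1342]
pink (231, array([ 0.439 ,  0.1956, 36.2548]), array([0.4388, 0.1942, 0.1013])) [0.4383 0.1946]
(125, array([578.5, 265. ]), array([50. , 31.6]), 0.6, array([0.5786, 0.2607, 0.0517])) (162, array([ 0.5768,  0.0886, 54.1576]), array([0.5839, 0.0935, 0.0653]))
red (490, array([ 450.1, -211.8]), array([50.9, 62. ]), 3.7, array([ 0.4501, -0.1976,  0.0524])) [ 0.4518 -0.2098]
yel (77, array([ 450.7, -173.5]), array([17.6, 22. ]), 1.5, array([ 0.4505, -0.1661,  0.0553])) [ 0.4507 -0.1733]
blk (283, array([ 0.4475, -0.1362, 32.11  ]), array([ 0.4448, -0.1428,  0.1094])) [ 0.4496 -0.1358]
timer (429, array([424.6, 135.3]), array([89.7, 64.1]), 76.6, array([0.4199, 0.1015, 0.0326])) [0.4241 0.1342]
pink (171, array([ 0.4378,  0.1931, 37.1604]), array([0.4357, 0.1839, 0.1001])) [0.4383 0.1946]
(117, array([577.2, 263.1]), array([47.5, 34.9]), 1.5, array([0.578 , 0.2636, 0.0505])) (246, array([ 0.576 ,  0.0892, 56.1405]), array([0.5723, 0.1033, 0.0564]))
```

View pics/d.png

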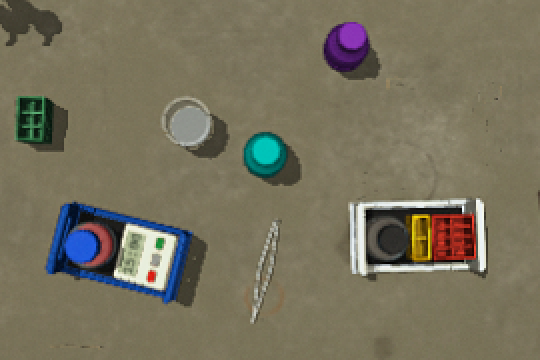

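View pics/d2.png

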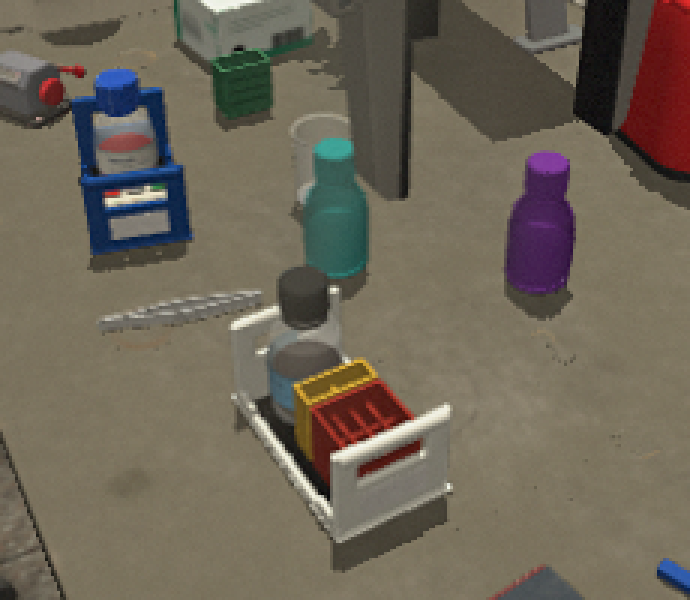

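The top crop shows both kits in place: pink (82,245) and timer (147,257) in blue; black cap (392,240), yellow (421,238) and red (456,238) in white. The timer met 12.8 N on setting down, so I'll check whether it lies flat by comparing its top plane before and after.

```bash
python3 - <<'E'
from act import *
def plane(P,c,deg,half=.026):
    a=np.radians(deg);q=P.reshape(-1,3);q=q[~np.isnan(q[:,0])]-[c[0],c[1],0]
    x=q[:,0]*np.cos(a)+q[:,1]*np.sin(a);y=-q[:,0]*np.sin(a)+q[:,1]*np.cos(a)
    m=(abs(x)<half)&(abs(y)<half)&(q[:,2]>.01)&(q[:,2]<.045)
    A=np.c_[x,y,np.ones(len(x))][m];z=q[m,2];w=np.ones(len(z),bool)
    for _ in range(4):
        s=np.linalg.lstsq(A[w],z[w],rcond=None)[0];w=abs(A@s-z)<.003
    return w.sum(),np.round(s,4)
# bay frame; timer was turned by -104 deg (its x axis lies along -+ bay y)
print("before (timer frame)",plane(np.load("pics/topP.npy"),(.5683,-.2555),1))
p,d=viewer.read_camera("top");P=cloud("top",d)
c=bay("blue",-.028)+[.0008,.001]
print("after (bay frame)",plane(P,c,-13.2))
print("wrt shift",fit(P,c,.034,.012,.04))
hsv=cv2.cvtColor(p,cv2.COLOR_RGB2HSV);m=(hsv[...,1]<90)&(hsv[...,2]>110)&(P[...,2]>.012)&(P[...,2]<.045)&(np.hypot(P[...,0]-c[0],P[...,1]-c[1])<.05)
b=cv2.minAreaRect((P[m][:,:2]*1000).astype(np.float32));print(b, TR["blue"])
E
```

```text
before (timer frame) (np.int64(401), array([0.211 , 0.0068, 0.0179]))
after (bay frame) (np.int64(450), array([ 0.0101, -0.1752,  0.0332]))
wrt shift (649, array([426.1, 134.2]), array([63. , 62.3]), 76.6, array([0.4258, 0.135 , 0.0328]))
((426.0597839355469, 134.5005340576172), (62.58307647705078, 62.63485336303711), 77.47602844238281) ((0.4305, 0.1615), -13.2)
```

```bash
python3 - <<'E'
from act import *
o=[]
for c,(r,q) in {"top":((230,300),(195,285)),"side":((145,220),(215,270))}.items():
    p,d=viewer.read_camera(c);im=cv2.resize(p[r[0]:r[1],q[0]:q[1],::-1],None,fx=6,fy=6,interpolation=cv2.INTER_CUBIC)
    o.append(cv2.copyMakeBorder(im,0,450-im.shape[0],0,0,cv2.BORDER_CONSTANT)[:, :] if c=="top" else im)
im=np.hstack(o);print(im.shape);cv2.imwrite("pics/e.png",cv2.resize(im,None,fx=.9,fy=.9))
E
```

```text
(450, 870, 3)
```

View pics/e.png

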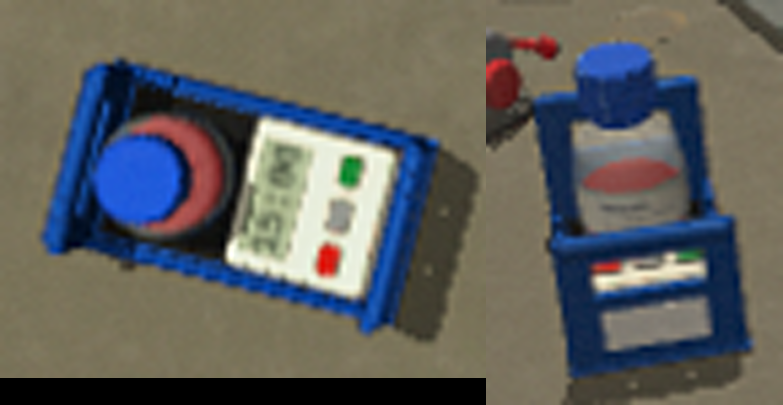

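The close-up shows the timer tilted: the keys end is high and caught at the right-hand end wall's hand hole, about 0.38 rad off by the plane fit. I'll press the keys end down gently with closed fingers.

```bash
cat >> act.py <<'E'
def plane(P,c,deg,half=.026):
    a=np.radians(deg);q=P.reshape(-1,3);q=q[~np.isnan(q[:,0])]-[c[0],c[1],0]
    x=q[:,0]*np.cos(a)+q[:,1]*np.sin(a);y=-q[:,0]*np.sin(a)+q[:,1]*np.cos(a)
    m=(abs(x)<half)&(abs(y)<half)&(q[:,2]>.01)&(q[:,2]<.045)
    A=np.c_[x,y,np.ones(len(x))][m];z=q[m,2];w=np.ones(len(z),bool)
    for _ in range(4):
        s=np.linalg.lstsq(A[w],z[w],rcond=None)[0];w=abs(A@s-z)<.003
    return w.sum(),np.round(s,4)
E
python3 - <<'E'
from act import *
xy=bay("blue",-.046);R=best(xy,-13.2);env.reach([*xy,H],R);effector.grasp(10)
env.movel([*xy,.06],rate=.2);s=st("pre");f0=np.array(s["wrist_force"])
for z in np.arange(.046,.019,-.002):
    env.movel([*xy,z],rate=.03);s=st("%.3f"%z)
    if np.linalg.norm(np.array(s["wrist_force"])-f0)>18:break
env.movel([*xy,H],rate=.2);env.reach([.45,-.32,.3],best((.45,-.32),0))
p,d=viewer.read_camera("top");P=cloud("top",d);print(plane(P,bay("blue",-.028),-13.2));st("end")
E
```

```text
pre 52.6 [0.4205 0.1172 0.0606] w 0.0007 g 0.0 F [-0.3 -0.4  0.3]
0.046 53.2 [0.4199 0.1168 0.0459] w 0.0006 g 0.0 F [-0.6 -0.7 -0.8]
0.044 53.5 [0.4199 0.1167 0.0439] w 0.0007 g 0.0 F [ 0.8 -0.4  0.7]
0.042 53.7 [0.4199 0.1167 0.0419] w 0.0004 g 0.0 F [-0.1  0.9  0.9]
0.040 54.0 [0.4199 0.1167 0.0399] w 0.0007 g 0.0 F [0.5 0.  0.1]
0.038 54.2 [0.4199 0.1167 0.0379] w 0.0004 g 0.0 F [ 0.4 -0.2  0.9]
0.036 54.5 [0.4199 0.1167 0.0359] w 0.0006 g 0.0 F [-0.9  0.5 -0.9]
0.034 54.7 [0.4199 0.1167 0.0339] w 0.0004 g 0.0 F [-0.1  0.4 -0.1]
0.032 55.0 [0.4199 0.1167 0.0319] w 0.0009 g 0.0 F [ 0.5 -0.3 -0.7]
0.030 55.2 [0.4199 0.1167 0.0299] w 0.0009 g 0.0 F [-0.   0.4  0.1]
0.028 55.5 [0.4199 0.1167 0.0279] w 0.0002 g 0.0 F [ 0.3 -0.3  0. ]
0.026 55.7 [0.4199 0.1167 0.0259] w 0.0006 g 0.0 F [-0.   0.5 -0. ]
0.024 56.0 [0.4199 0.1167 0.0239] w 0.0003 g 0.0 F [-0.3  0.8 -0.5]
0.022 56.2 [0.4202 0.1168 0.0221] w 0.0007 g 0.4 F [ 0.1 -0.2  0.8]
0.020 56.5 [0.4203 0.1169 0.0214] w 0.0006 g 11.7 F [-4.4 -2.4 22.6]
(np.int64(427), array([0.0143, 0.1914, 0.0233]))
end 59.3 [ 0.4506 -0.3184  0.2999] w 0.0003 g 0.0 F [-0.1  0.8 -0.2]
```

```bash
python3 - <<'E'
from act import *
def loc(t,xy):
    (cx,cy),d=TR[t];a=np.radians(d);v=np.array(xy)-[cx,cy];return np.round([v@[np.cos(a),np.sin(a)],v@[-np.sin(a),np.cos(a)]],4)
p,d=viewer.read_camera("top");P=cloud("top",d);cv2.imwrite("pics/f.png",cv2.resize(p[140:320,180:450,::-1],None,fx=2.9,fy=2.9))
hsv=cv2.cvtColor(p,cv2.COLOR_RGB2HSV);c=bay("blue",-.028)
m=(hsv[...,1]<90)&(hsv[...,2]>110)&(P[...,2]>.012)&(P[...,2]<.045)&(np.hypot(P[...,0]-c[0],P[...,1]-c[1])<.05)
b=cv2.minAreaRect((P[m][:,:2]*1000).astype(np.float32));print("timer",loc("blue",np.array(b[0])/1000),b[1])
f=fit(P,bay("blue",.034),.03,.085,.13,0);print("pink",loc("blue",f[1][:2]),f[2])
f=fit(P,bay("white",.036),.03,.09,.13,0);print("blk",loc("white",f[1][:2]),f[2])
for n,lo,hi in(("yel",18,35),("red",0,6)):
    m=(hsv[...,0]>=lo)&(hsv[...,0]<=hi)&(hsv[...,1]>150)&(P[...,2]>.05)&(np.hypot(P[...,0]-.4507,P[...,1]+.1718)<.09)
    q=P[m];b=cv2.minAreaRect((q[:,:2]*1000).astype(np.float32));print(n,loc("white",np.array(b[0])/1000),b[1:],np.percentile(q[:,2],[50,95]))
E
```

```text
timer [ 0.002  -0.0277] (60.59013366699219, 62.460784912109375)
pink [0.0011 0.0352] [0.4388 0.1948 0.1014]
blk [0.0002 0.0383] [ 0.4492 -0.1324  0.1102]
yel [-0.0003 -0.0015] ((48.864070892333984, 23.161731719970703), 1.3060821294784546) [0.05725361 0.06111821]
red [ 0.0001 -0.037 ] ((49.55055236816406, 49.21918869018555), 2.917189359664917) [0.05724883 0.06103546]
```

View pics/f.png

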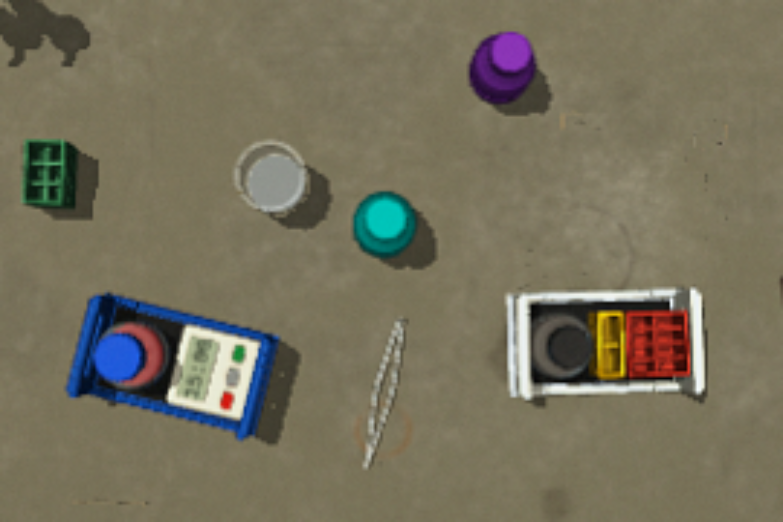

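The timer (213,373) now lies flat beside the pink bottle (125,355). The white kit (white tray at 605,345) is unchanged and level, and everything is in tolerance, so I'm handing in.

```bash
python3 -c "
from station import *
print(workorder.finish_job(), env.sense()['t'])"
```

```text
the job is handed in; nothing more can be done
the job is handed in; nothing more can be done
```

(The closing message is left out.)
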